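Fill the sugar bowl from the sloping lump tray

TASK

Open the hinged lid of the brown sugar bowl, swinging it back until it stands upright or further. Pluck the two tall round sugar lumps out of the sloping pocket tray under the blue shelf and put both in the bowl, then shut the lid fully. Leave the two low square lumps in their pockets and do not disturb the caddy, the teaspoons or the scraper.

Things in the scene. Friction and masses are not known exactly. Their poses are not given: they have to be found in the camera images.
- shelf: Fixed pale blue melamine shelf holding a grey sloping pocket tray, 270 mm along y, 48 mm up the slope, 18 mm thick. Origin on the counter; x points into the shelf and up the slope, away from the middle of the counter, y along the tray. The -x edge is low: slope 30 degrees (0.52 rad), face normal (-0.497, 0, 0.868), face middle at (-9, 0, 81) mm. Side panels at y = +-142 mm, x = 60 to 160 mm.
- board_edge (a point): Middle of the lower front edge of the shelf board above and behind the tray, 200 mm above the counter, at x = 15 mm of the shelf's origin. The board is 300 x 150 x 16 mm, with low tins on it. A gripper pointing straight down at the tray hits it: come in along the tray's normal, leaning about 30 degrees, and pull the lump out along that normal.
- pocket0 (a point): Middle of the mouth of the first of four equal pockets in one row, at y = -105 mm of the shelf; the others are at y = -35, 35 and 105 mm. Each is 23 mm square and 13 mm deep, square to the sloping face.
- barrel_a: tall round barrel-shaped sugar lump, off-white: 20 mm diameter, 28 mm tall with a slightly bevelled top, 14 g. Stands at the start in one of the four pockets, which one varies, square to the tray's slope, 15 mm of it proud of the tray face. Origin at the centre of its underside, z along its axis towards its top.
- barrel_b: The other tall round barrel-shaped sugar lump, off-white: 20 mm diameter, 28 mm tall with a slightly bevelled top, 14 g. As barrel_a.
- barrel_a_center (a point): Middle of barrel_a (14 mm up its axis).
- barrel_b_center (a point): Middle of barrel_b (14 mm up its axis).
- square_a: A low square sugar lump, off-white, 20 x 20 mm and 16 mm tall, 13 g, in another pocket (only 3 mm proud of the tray); stays there. Origin at the centre of its underside.
- square_b: The other low square sugar lump, off-white, 20 x 20 mm and 16 mm tall, 13 g, in another pocket (only 3 mm proud of the tray); stays there. Origin at the centre of its underside.
- bowl: Brown ceramic sugar bowl, fixed to the counter. Origin at the centre of its underside; x points from the bowl's front to its hinge (hinge on the +x side), y is parallel to the hinge. Outside 116 mm diameter, 72 mm high; straight inside wall of about 53 mm radius, 5 mm thick; inner floor 6 mm above the origin (narrows to about 41 mm radius there).
- bowl_in (a point): Centre of the bowl's inner floor.
- lid (a joint): Angle of the bowl's hinged lid, rad: 0 shut, grows as it opens upward and back, stop at 1.9. At the start 0 to 0.3. The hinge is stiff (0.11 N m friction): it stays where it is left. It can be lifted by the knob and pushed shut on its upper face. Over 1.5 counts as standing open.
- lid_knob (a point): Centre of the lid's knob, a short level roll 20 mm thick, 24 mm long along the hinge's direction, on a 10 mm stem, near the lid's front edge. With the lid shut it lies 92 mm in front (bowl -x) of the hinge axis, 34 mm above it and 27 mm above the lid's upper face. Pinched end to end it turns between the pads, so the gripper can stay pointing down as the lid swings.
- lid_hinge (a point): Point on the lid's hinge axis, 64 mm behind (bowl +x) the bowl's centre and 73 mm above the counter; the axis is along the bowl's y. The lid is a disc of 120 mm diameter, 7 mm thick, its centre 64 mm from this axis.
- caddy: Bystander: clear plastic cutlery caddy, 90 x 90 mm, 110 mm high, loose. Origin at the centre of its underside.
- spoon_a: Bystander: stainless teaspoon, 140 mm long, lying on the counter.
- spoon_b: Bystander: another such teaspoon.
- scraper: Bystander: lime silicone scraper, 185 mm long, 50 mm wide, lying on the counter.
Things that resemble listed ones, but are neither listed nor needed, are in the scene too. There is more than one size of the bowl; the job needs the smallest.

How it is judged:
By the outcome, as a careful person would: the job done as asked, in the order asked, and still so for the second after the job is handed in, with the robot touching nothing.
It also fails if it takes over 72 s, if anything falls off the work surface, if the arm or the gripper's body presses on something with over 40 N, if the wrist force passes 120 N, or if a joint passes its speed limit or range.

ROBOT

A 7-joint arm with a two-finger parallel gripper is mounted at the origin on the work surface. World frame = base frame: x ahead of the robot, y to its left, z up, the work surface at z = 0. Lengths are in m, angles in rad, forces in N, time in s.
With the tool pointing down it reaches from about 0.425 to 0.875 m from the base axis. Payload 8.4 kg.
Tool frame: the origin (TCP) lies at the very end of the fingers, on their centre line; the grasp point (between the pads) lies 19 mm behind it; x points along the fingers, y is the direction in which the jaws open and shut, and the axes are right-handed (so a half turn about x gives the same grasp; the last joint's range is limited). The gripper opens to 85 mm and grips with 20 to 120 N. Pads are 22 mm wide; open, the fingers measure 114 mm over their backs; the gripper's body (76 mm by 85 mm) begins 54 mm behind the grasp point. The pads swing forward as they close: fully open they stand 13 mm farther back than shut.
Start: joints at [1.146, 0.333, 0.04, 1.465, -0.013, 1.343, -0.059], TCP at [0.208, -0.616, 0.231] pointing down, gripper open.
Joint ranges: [-2.58, 2.58], [-0.38, 2.09], [-1.3, 1.39], [0.25, 2.4], [-1.5, 4.64], [0.08, 2.09], [-2.65, 2.65]. Speed limits (rad/s): [2.22, 2.22, 2.79, 2.79, 3.14, 3.14, 3.14].

INTERFACE

Orientations are given as a 3x3 rotation matrix whose columns are the frame's x, y, z axes.
In Python, from cell import * gives the robot as it stands. Calls block until the motion is done:
- reach(position, orientation): joint-space move of the TCP to a pose.
- servo_line(position, speed=0.15, ori=None): straight line of the TCP; ori=None keeps the orientation; speed is the mean speed in m/s.
- move_joints(angles): joint-space move.
- command_gripper(opening, strength=None): opening from 0.0 (shut) to 1.0 (fully open); strength is the grip in N (None keeps the last); returns when the fingers have stopped.
- wait(seconds).
- solve_ik(position, orientation): joint angles nearest the present ones, or None.
- read_camera(name): name is "scene" or "top"; returns a dict with "pixels" (384x512x3 uint8, red, green, blue), "K" (3x3 intrinsics, pixels), "R" (3x3) and "t" (3): a world point X has camera coordinates R X + t. Camera axes: x right, y down, z forward; pixel columns grow to the right and rows downward; lengths in m; the calibration is good to about 2 mm. A picture is of the moment at which its call begins. There is no depth.
A pose or a line that the arm cannot do raises PlanningError and nothing moves.
- finish_job(): hands the job in, once; it reports no verdict.
Readings, each from a call of its own:
- current_time_s(): time.
- current_qpos(): joint angles.
- current_qd(): joint speeds.
- current_joint_torque(): joint torques, N m.
- current_tool_pos(): TCP position.
- current_eef_rot(): TCP orientation.
- current_contact_force(): force on the tool from outside, world axes, zero at the start.
- current_ft_torque(): the same for the moment, N m.
- current_finger_gap(): opening from 0.0 (shut) to 1.0 (fully open).
Only numpy, scipy, OpenCV 4.12 (cv2) and the standard library are available. Lean on these libraries where they do the work, as an engineer would, in place of code of your own. Each camera call takes 0.05 s, during which the arm holds its last target. There are 200 camera calls.

## Working session

There is one attempt and no reset: what is moved stays moved. The work goes in short steps, each a Python script; the robot and the scene stay as the last script left them, time stands still between calls to the robot, and variables do not carry over. Pictures are saved under pics/ and viewed, about 8 in all and at most 12, crops included, and the job is handed in when it is done.

```bash
mkdir -p pics; ls
python3 - <<'E'
from cell import *
import cv2,numpy as np
np.set_printoptions(precision=4,suppress=True)
for n in("scene","top"):
    c=read_camera(n); np.savez(f"pics/{n}0.npz",**c)
    cv2.imwrite(f"pics/{n}0.png",cv2.resize(c["pixels"][:,:,::-1],(800,600),interpolation=cv2.INTER_CUBIC))
    print(n,c["K"],c["R"],c["t"])
print(current_tool_pos(),current_eef_rot(),current_time_s())
E
```

```text
pics
scene [[411.1862   0.     258.8539]
 [  0.     411.1862 190.1434]
 [  0.       0.       1.    ]] [[ 0.2825  0.9591  0.018 ]
 [ 0.743  -0.2069 -0.6365]
 [-0.6068  0.1932 -0.771 ]] [-0.0438 -0.2876  1.5035]
top [[477.7027   0.     253.799 ]
 [  0.     477.7027 189.5994]
 [  0.       0.       1.    ]] [[ 0.0195 -0.9998 -0.0099]
 [-0.984  -0.0174 -0.1774]
 [ 0.1772  0.0132 -0.9841]] [-0.0976  0.5102  1.2172]
[ 0.2079 -0.6154  0.2305] [[-0.0005  0.32   -0.9474]
 [ 0.0013 -0.9474 -0.32  ]
 [-1.     -0.0014  0.0001]] 0.1
```

View pics/scene0.png

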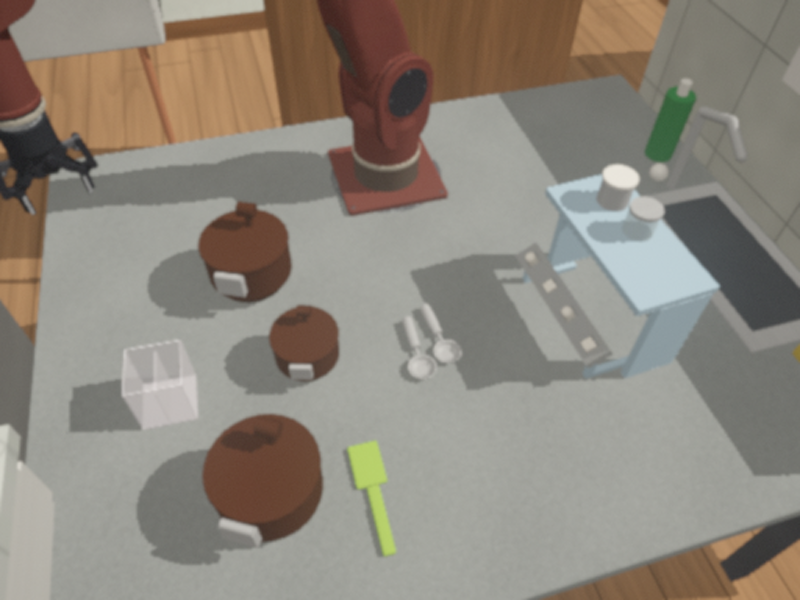

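View pics/top0.png

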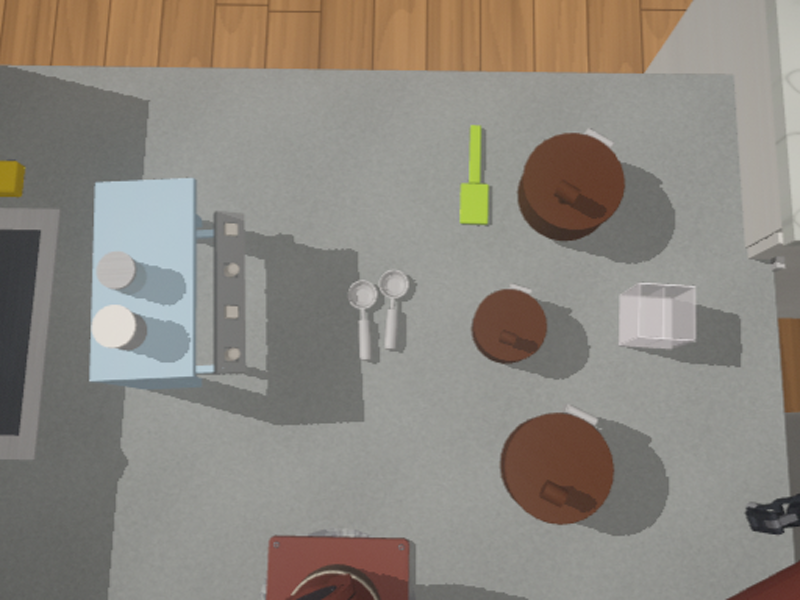

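The top view (800x600) shows the small bowl at (509,326) with its hinge tab at (520,289) and knob at about (515,340). The tray runs along column 230, with lumps at rows 229, 270, 311 and 354; the ones at 270 and 354 look round. I'll zoom in on both.

Run:
```python
import cv2,numpy as np
S=np.load("pics/scene0.npz")["pixels"][:,:,::-1];T=np.load("pics/top0.npz")["pixels"][:,:,::-1]
# crops: (img,x0,y0,w,h) native px
def crop(I,x0,y0,w,h,s): return cv2.resize(I[y0:y0+h,x0:x0+w],(w*s,h*s),interpolation=cv2.INTER_CUBIC)
a=crop(T,290,175,75,75,4); b=crop(S,160,185,75,75,4)
c=crop(T,110,130,60,120,5); d=crop(S,325,150,80,90,5)
M=np.zeros((600,800,3),np.uint8)
M[:300,:300]=a;M[300:,:300]=b
M[:600,300:300+240]=cv2.resize(c,(240,480))[:480] if 0 else cv2.resize(c,(300,600))[:,:240]
M[:293,540:800]=cv2.resize(d,(260,293))
cv2.imwrite("pics/crop1.png",M)
```

```text
(no output)
```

View pics/crop1.png

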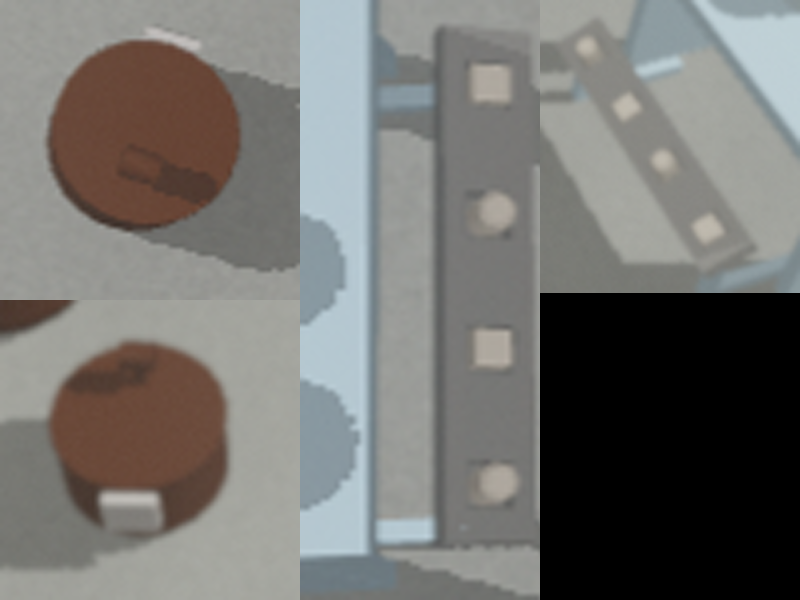

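```bash
cat > h.py <<'E'
import numpy as np
from scipy.optimize import least_squares
np.set_printoptions(precision=4,suppress=True)
N=np.array([-.497,0,.868])
def Rz(a): c,s=np.cos(a),np.sin(a); return np.array([[c,-s,0],[s,c,0],[0,0,1.]])
def proj(C,X):
    p=C["K"]@(C["R"]@X+C["t"]); return p[:2]/p[2]
def lidpt(u,h,th):  # u in front of hinge, h above hinge at shut -> bowl frame
    return np.array([.064-u*np.cos(th)+h*np.sin(th),0,.073+h*np.cos(th)+u*np.sin(th)])
def W(p,X): return np.array([p[0],p[1],0])+Rz(p[2])@X
def pocket(p,i,h): return W(p,np.array([-.009,-.105+.07*i,.081])+h*N)
E
cat > fit.py <<'E'
from h import *
T=dict(np.load("pics/top0.npz"));S=dict(np.load("pics/scene0.npz"))
ct=lambda x,y:np.array([110+(x-300)/5,130+y/5])
cs=lambda x,y:np.array([325+(x-540)/3.25,150+y/3.25])
bt=lambda x,y:np.array([290+x/4,175+y/4])
bs=lambda x,y:np.array([160+x/4,185+(y-300)/4])
obs=[(T,0,.003,ct(490,83)),(T,1,.015,ct(498,212)),(T,2,.003,ct(493,348)),(T,3,.015,ct(499,483)),
(S,0,.003,cs(708,228)),(S,1,.015,cs(663,158)),(S,2,.003,cs(626,106)),(S,3,.015,cs(588,46))]
f=lambda p:np.concatenate([proj(C,pocket(p,i,h))-o for C,i,h,o in obs])
r=least_squares(f,[.6,.35,1.57]);print("shelf",r.x,"\n",r.fun.reshape(-1,2))
o2=[(T,.064,.007,bt(145,133)),(T,.092,.034,bt(140,162)),(S,.064,.007,bs(138,416)),(S,.092,.034,bs(136,371))]
g=lambda p:np.concatenate([proj(C,W(p,lidpt(u,h,p[3])))-o for C,u,h,o in o2])
b=least_squares(g,[.6,-.2,0,.1]);print("bowl",b.x,"\n",b.fun.reshape(-1,2))
for C,n in((T,"T"),(S,"S")):
  a=np.linspace(0,6.283,73);P=np.array([proj(C,W(b.x,lidpt(.064+.06*np.cos(t),.007,b.x[3])+[0,.06*np.sin(t),0])) for t in a])
  P=(P-[290,175])*4 if n=="T" else (P-[160,185])*4+[0,300]
  print(n,"lid extents crop",P.min(0),P.max(0))
print("hinge",W(b.x,lidpt(0,0,0)),"knob",W(b.x,lidpt(.092,.034,b.x[3])))
np.savez("pose.npz",shelf=r.x,bowl=b.x)
E
python3 fit.py
```

```text
shelf [0.5105 0.1941 1.6342] 
 [[-0.1973 -0.7097]
 [-0.2806 -1.2855]
 [-0.5563 -0.7822]
 [-0.2037 -1.0325]
 [-0.6028 -1.1022]
 [-0.7358 -0.7239]
 [-0.2335 -0.9723]
 [-0.9104 -1.2397]]
bowl [ 0.4661 -0.2751 -0.2602 -0.0804] 
 [[ 0.1304 -1.6914]
 [-0.2582  1.1199]
 [-0.3375  1.2268]
 [ 0.0414 -1.9325]]
T lid extents crop [51.4707 33.0574] [239.8822 220.3346]
S lid extents crop [ 46.6242 355.7845] [225.7923 491.1204]
hinge [ 0.528  -0.2916  0.073 ] knob [ 0.4367 -0.2673  0.0995]
```

```bash
cat > fit2.py <<'E'
from h import *; import cv2
exec(open("fit.py").read().split("obs=[")[0].split("from h import *")[1])
T=dict(np.load("pics/top0.npz"));S=dict(np.load("pics/scene0.npz"))
M=np.zeros((500,800,3),np.uint8)
for k,(C,x0,y0) in enumerate(((T,298,180),(S,168,190))):
  s=8;I=cv2.resize(C["pixels"][y0:y0+60,x0:x0+50,::-1],(400,480),interpolation=cv2.INTER_CUBIC)
  I=np.clip((I.astype(float)-20)*1.7,0,255).astype(np.uint8)   # brighten
  M[:480,400*k:400*k+400]=I
cv2.imwrite("pics/crop2.png",M)
E
python3 fit2.py
```

```text
(no output)
```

View pics/crop2.png

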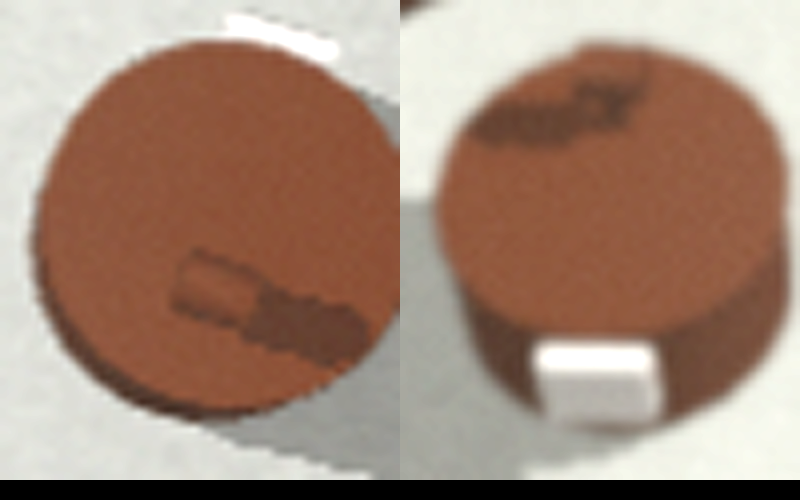

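```bash
cat > fit3.py <<'E'
from h import *
T=dict(np.load("pics/top0.npz"));S=dict(np.load("pics/scene0.npz"))
n=lambda o,s:(lambda x,y:np.array([o[0]+(x-o[2]+.5)/s-.5,o[1]+(y+.5)/s-.5]))
ct=n((110,130,300),5);cs=n((325,150,540),3.25);bt=n((298,180,0),8);bs=n((168,190,400),8)
obs=[(T,0,.003,ct(490,83)),(T,1,.015,ct(498,212)),(T,2,.003,ct(493,348)),(T,3,.015,ct(499,483)),
(S,0,.003,cs(708,228)),(S,1,.015,cs(663,158)),(S,2,.003,cs(626,106)),(S,3,.015,cs(588,46))]
f=lambda p:np.concatenate([proj(C,pocket(p,i,h))-o for C,i,h,o in obs])
r=least_squares(f,[.6,.35,1.57]);print("shelf",r.x,"\n",r.fun.reshape(-1,2).T)
o2=[(T,.064,.007,bt(227,223)),(T,.092,.037,bt(219,290)),(S,.064,.007,bs(613,190)),(S,.092,.036,bs(612,68))]
g=lambda p:np.concatenate([proj(C,W(p,lidpt(u,h,p[3])))-o for C,u,h,o in o2])
b=least_squares(g,[.6,-.2,0,.1]);print("bowl",b.x,"\n",b.fun.reshape(-1,2).T)
for t in(0.,.1,.2,.3):
  q=least_squares(lambda p:g([*p,t]),b.x[:3]);print(t,q.x,q.cost,"knob",W(q.x,lidpt(.092,.034,t)))
np.savez("pose.npz",shelf=r.x,bowl=b.x)
E
python3 fit3.py
```

```text
shelf [0.5105 0.1944 1.634 ] 
 [[ 0.1029  0.0134 -0.2667  0.0796 -0.1731 -0.3044  0.1984 -0.4769]
 [-0.3024 -0.8774 -0.3743 -0.6238 -0.7845 -0.4055 -0.6524 -0.9192]]
bowl [ 0.4632 -0.2735 -0.2745  0.0158] 
 [[ 0.1944 -0.0375  0.1194  0.017 ]
 [-0.2619  0.1819 -0.2834  0.1558]]
0.0 [ 0.4633 -0.2736 -0.2723] 0.21656082484098793 knob [ 0.4363 -0.2661  0.107 ]
0.1 [ 0.4622 -0.2727 -0.2861] 2.5961288288270183 knob [ 0.439  -0.2658  0.116 ]
0.2 [ 0.4604 -0.2714 -0.3002] 11.813282964943248 knob [ 0.4418 -0.2657  0.1246]
0.3 [ 0.4578 -0.2699 -0.3146] 27.50051269306329 knob [ 0.4446 -0.2656  0.1327]
```

```bash
cat >> h.py <<'E'
P=np.load("pose.npz") ; shelf,bowl=P["shelf"],P["bowl"]
def ori(x,y): x=x/np.linalg.norm(x); y=y-x*(x@y); y/=np.linalg.norm(y); return np.c_[x,y,np.cross(x,y)]
D=np.array([0,0,-1.]); by=Rz(bowl[2])[:,1]; bx=Rz(bowl[2])[:,0]
ns=Rz(shelf[2])@N; sy=Rz(shelf[2])[:,1]
def knob(th): return W(bowl,lidpt(.092,.034,th))
E
python3 - <<'E'
from cell import *
from h import *
for s in(1,-1):
  O=ori(D,s*by)
  for th in(0,.5,1,1.4,1.65): print("knob",s,th,knob(th)+[0,0,-.016],solve_ik(knob(th)+[0,0,-.016],O))
for s in(1,-1):
  O=ori(-ns,s*sy)
  for i in(1,3):
    for h in(.001,.07): print("pk",s,i,h,pocket(shelf,i,h),solve_ik(pocket(shelf,i,h),O))
for s in(1,-1):
  for v,n in((bx,"bx"),(by,"by")):
    for y in(.018,-.018): print("put",s,n,solve_ik(W(bowl,np.array([-.004,y,.026])),ori(D,s*v)))
E
```

```text
knob 1 0 [ 0.4362 -0.2659  0.091 ] [ 0.9012  0.2147 -0.4858  1.9424  0.1176  1.0118  1.6587]
knob 1 0.5 [ 0.4627 -0.2734  0.1309] [ 0.8862  0.2222 -0.4885  1.8424  0.116   1.105   1.652 ]
knob 1 1 [ 0.5045 -0.2851  0.1528] [ 0.8567  0.2872 -0.4947  1.7195  0.1465  1.1716  1.6182]
knob 1 1.4 [ 0.542  -0.2957  0.1534] [ 0.8257  0.3636 -0.4972  1.6246  0.183   1.2     1.5856]
knob 1 1.65 [ 0.5644 -0.302   0.146 ] [ 0.8055  0.4152 -0.4964  1.5737  0.2071  1.2054  1.5668]
knob -1 0 [ 0.4362 -0.2659  0.091 ] [ 0.6366  0.1878 -0.1932  1.9552  0.0426  1.0024 -1.4215]
knob -1 0.5 [ 0.4627 -0.2734  0.1309] [ 0.6211  0.1944 -0.1896  1.8554  0.041   1.0955 -1.4291]
knob -1 1 [ 0.5045 -0.2851  0.1528] [ 0.5917  0.2546 -0.1799  1.7332  0.0492  1.1582 -1.4475]
knob -1 1.4 [ 0.542  -0.2957  0.1534] [ 0.565   0.3263 -0.1694  1.6388  0.0584  1.1815 -1.463 ]
knob -1 1.65 [ 0.5644 -0.302   0.146 ] [ 0.5493  0.3753 -0.1623  1.5882  0.064   1.1833 -1.4714]
pk 1 1 0.001 [0.546  0.1871 0.0819] [-1.015   0.6774  1.2152  1.9385 -1.1699  1.3909 -2.4047]
pk 1 1 0.07 [0.5482 0.1529 0.1418] [-0.9763  0.5422  1.22
[... 387 characters left out ...]
 0.0819] [ 0.6398  0.1468 -0.7693  2.1838 -0.5453  0.8964  0.2958]
pk -1 3 0.07 [0.4085 0.144  0.1418] [ 0.7055  0.037  -0.7251  2.1245 -0.5663  1.0872  0.3373]
put 1 bx [ 0.7371  0.3251 -0.3639  1.9534  0.147   0.8884  0.0231]
put 1 bx [ 0.7778  0.3382 -0.3371  1.9325  0.1413  0.8935  0.095 ]
put 1 by [ 0.8497  0.344  -0.4945  1.9479  0.206   0.8987  1.5469]
put 1 by [ 0.8984  0.3582 -0.4781  1.9265  0.2066  0.9047  1.6141]
put -1 bx [-0.5386  0.6276  1.2195  2.0102 -0.706   1.0155 -2.3867]
put -1 bx [-0.4593  0.6521  1.2178  1.9881 -0.726   1.031  -2.3107]
put -1 by [ 0.5916  0.3089 -0.1972  1.9608  0.0774  0.879  -1.4912]
put -1 by [ 0.6214  0.3221 -0.1566  1.9406  0.0639  0.8836 -1.4131]
```

Run:
```python
from cell import *
from h import *
O=ori(D,-by); off=np.array([0,0,-.014])
reach(knob(0)+[0,0,.07],O); print(current_time_s(),current_finger_gap())
command_gripper(.6)
servo_line(knob(.02)+off,.15); print("F",current_contact_force())
command_gripper(0,30); print(current_finger_gap(),current_contact_force(),current_time_s())
for th in np.linspace(.2,.4,2):
    servo_line(knob(th)+off,.1); print(round(th,2),current_contact_force(),current_finger_gap())
print(current_time_s())
import cv2
c=read_camera("scene"); cv2.imwrite("pics/lift.png",cv2.resize(c["pixels"][130:290,60:270,::-1],(800,610))[:600])
```

```text
1.65 0.996295274976798
F [0.1522 1.4744 0.4512]
0.27718899491497473 [-0.0201  2.7754  2.826 ] 3.1333
0.2 [0.4549 1.4786 0.7263] 0.27197096173158253
0.4 [-0.8125  1.9863  1.326 ] 0.2729350630180908
3.8083
```

View pics/lift.png

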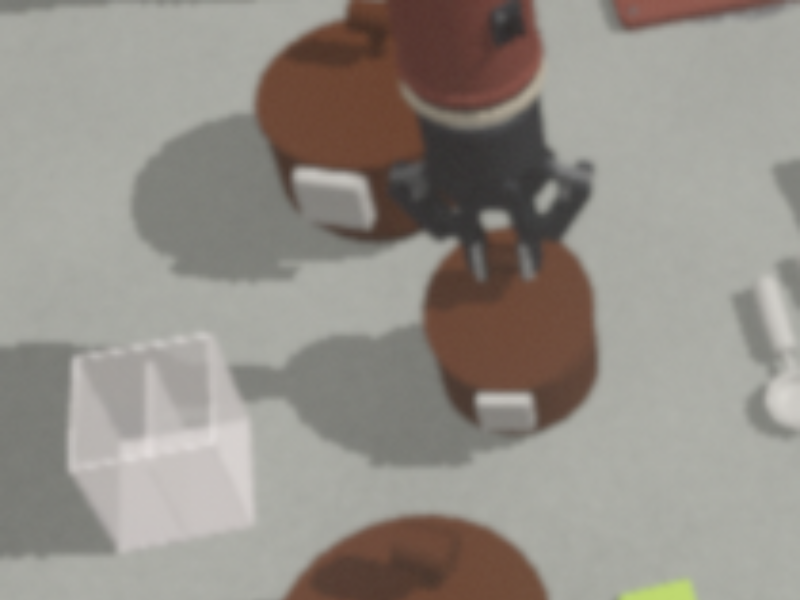

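The jaws stopped at 23.5 mm, the knob's length, and the lid is rising: its face is at about (510,310) in the crop, between the fingers. I'll carry on.

Run:
```python
from cell import *
from h import *
off=np.array([0,0,-.014])
for th in np.arange(.55,1.71,.1625):
    servo_line(knob(th)+off,.1); print(round(th,2),current_contact_force(),current_finger_gap())
command_gripper(.55); servo_line(current_tool_pos()+[0,0,.1],.2)
reach(pocket(shelf,1,.09),ori(-ns,-sy)); print(current_time_s(),current_contact_force())
import cv2
c=read_camera("scene");M=np.zeros((600,800,3),np.uint8)
M[:,:400]=cv2.resize(c["pixels"][160:280,140:220,::-1],(400,600))
c=read_camera("top");M[:,400:]=cv2.resize(c["pixels"][120:270,105:205,::-1],(400,600))
cv2.imwrite("pics/open.png",M)
```

```text
0.55 [-1.5914  0.5073  0.3775] 0.2709659935618094
0.71 [-1.0513 -0.1585 -0.9121] 0.27362502635380465
0.88 [-1.2774 -3.3884 -2.2566] 0.2668346785416166
1.04 [-0.7246 -5.4059 -1.4139] 0.2769913411736943
1.2 [-2.1808 -6.1053 -1.0092] 0.2720038068674893
1.36 [-2.1684 -6.6468  1.5743] 0.2705155213222175
1.52 [-2.1712 -6.0451  2.3543] 0.27219695164992086
1.69 [-1.03   -7.5857  4.2553] 0.2720817617680095
8.95 [ 0.2206 -0.3342  0.2298]
```

View pics/open.png

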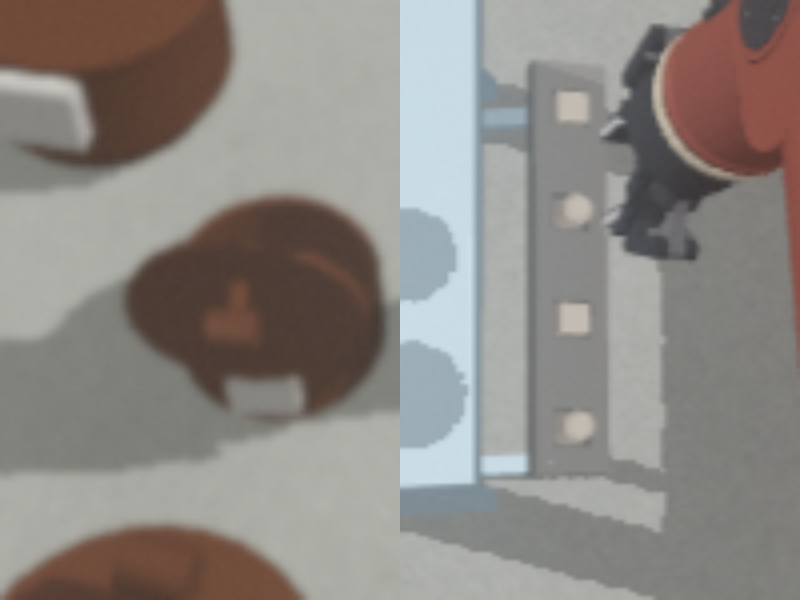

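The lid stands upright: its disc is at (250,290) in the left crop, with the knob behind it at (232,320). The gripper is lined up over pocket 1, and the round lumps are at (578,210) and (578,426) in the right crop. Now the first pluck.

```bash
cat > pick.py <<'E'
from cell import *
from h import *
import sys,cv2
def pick(i):
    reach(pocket(shelf,i,.09),ori(-ns,-sy))
    command_gripper(.5)
    servo_line(pocket(shelf,i,.012),.15); print("F",current_contact_force())
    servo_line(pocket(shelf,i,.002),.04); print("F",current_contact_force())
    command_gripper(0,30); print("gap mm",85*current_finger_gap(),current_contact_force(),current_tool_pos())
    servo_line(pocket(shelf,i,.03),.06); print("gap mm",85*current_finger_gap(),current_contact_force())
    servo_line(pocket(shelf,i,.10),.15)
    print("gap mm",85*current_finger_gap(),current_time_s())
if __name__=="__main__":
    pick(int(sys.argv[1]))
    c=read_camera("scene");M=np.zeros((450,800,3),np.uint8)
    M[:,:400]=cv2.resize(c["pixels"][130:242,300:400,::-1],(400,450))
    c=read_camera("top");M[:,400:]=cv2.resize(c["pixels"][130:242,110:210,::-1],(400,450))
    cv2.imwrite(f"pics/pick{sys.argv[1]}.png",M)
E
python3 pick.py 1
```

```text
F [0.2653 0.1748 0.5257]
F [-0.4738  0.1451 -0.13  ]
gap mm 18.43277651809378 [-1.2289 -2.0034  2.7585] [0.5462 0.1864 0.083 ]
gap mm 17.977006969442442 [-1.2951  1.0294  0.5171]
gap mm 17.925514953857032 12.1667
```

View pics/pick1.png

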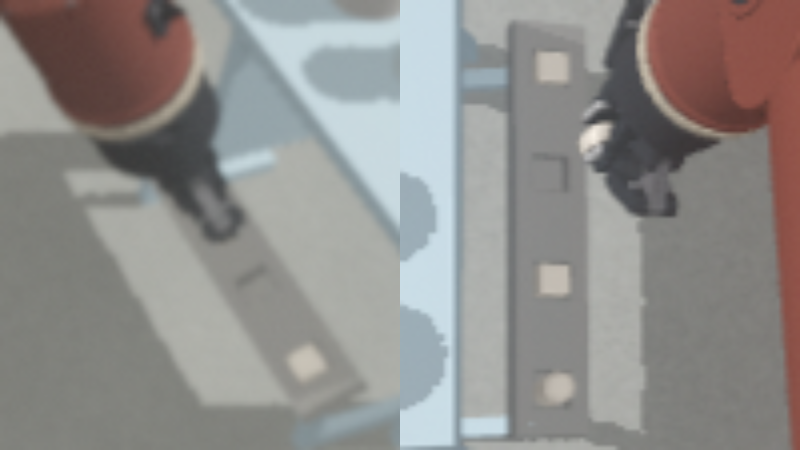

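The lump is out: pocket 1 is empty at (550,173), the lump is between the pads at (597,143), and the other lumps haven't moved. Next I'll place it, then pick the second.

```bash
cat > put.py <<'E'
from cell import *
from h import *
import cv2
def put(y):
    O=ori(D,bx); X=W(bowl,np.array([-.006,y,.03]))
    reach(X+[0,0,.16],O); print("gap mm",85*current_finger_gap())
    servo_line(X,.15); print("F",current_contact_force(),"gap",85*current_finger_gap())
    command_gripper(.45); servo_line(X+[0,0,.18],.2); print(current_finger_gap(),current_contact_force(),current_time_s())
E
python3 - <<'E'
from put import *; from pick import pick
put(.017)
pick(3)
c=read_camera("scene");M=np.zeros((500,800,3),np.uint8)
M[:,:400]=cv2.resize(c["pixels"][170:270,150:230,::-1],(400,500))
c=read_camera("top");M[:,400:]=cv2.resize(c["pixels"][130:255,110:210,::-1],(400,500))
cv2.imwrite("pics/p3.png",M)
E
```

```text
gap mm 18.015387804386723
F [ 0.0805 -0.2698 -0.5027] gap 17.709024655247937
0.44723879034528236 [ 0.1411  0.9368 -0.8495] 16.3333
F [ 0.3085  0.2887 -0.1841]
F [0.0185 0.1194 0.4991]
gap mm 17.896177448092576 [-1.8876 -2.1706  3.4017] [0.4065 0.1776 0.0829]
gap mm 17.92090153201471 [-0.3524 -0.5624  0.3313]
gap mm 18.22715792401356 20.6417
```

View pics/p3.png

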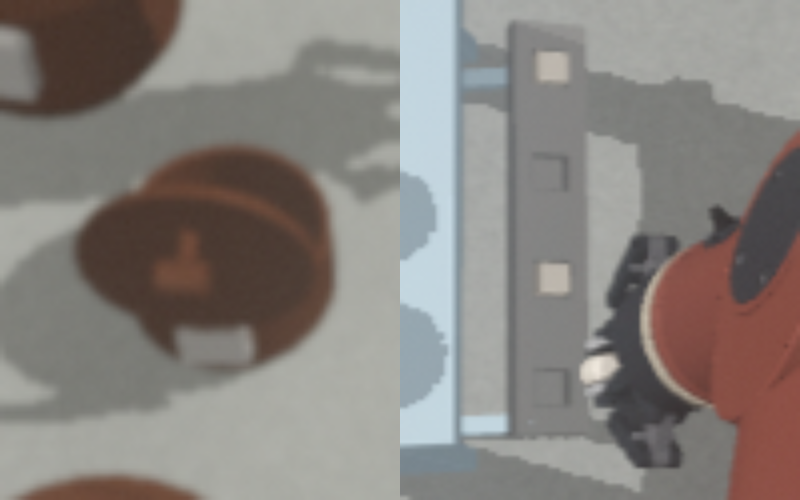

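Pocket 3 is empty at (550,387), the second lump is held at (598,370), and both squares are in place. I'll put it in the bowl, move aside and look.

Run:
```python
from put import *
put(-.017)
reach([.50,0.02,.25],ori(D,bx)); print(current_time_s())
c=read_camera("scene");M=np.zeros((500,800,3),np.uint8)
M[:,:400]=cv2.resize(c["pixels"][170:270,150:230,::-1],(400,500),interpolation=2)
c=read_camera("top");M[:,400:]=cv2.resize(c["pixels"][160:260,285:365,::-1],(400,500),interpolation=2)
cv2.imwrite("pics/both.png",M)
for t in(1.5,1.6,1.7,1.8):
    k=proj(c,knob(t)); print(t,(k-[285,160])*5+[400,0])
```

```text
gap mm 17.99316090618421
F [ 0.6498 -0.6113 -0.1902] gap 18.179937334612017
0.4538393212716902 [-0.1286  0.0365 -0.6306] 24.8583
26.0583
1.5 [680.9326  30.103 ]
1.6 [684.7843  13.6476]
1.7 [688.0836  -1.5191]
1.8 [690.799  -15.2337]
```

View pics/both.png

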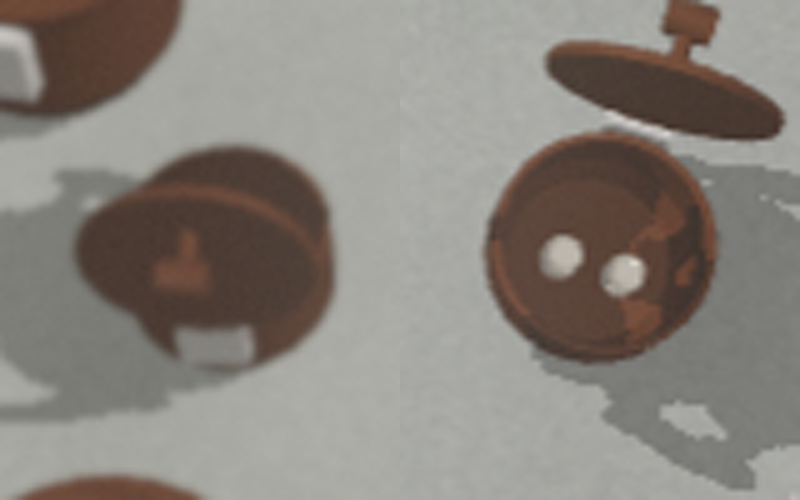

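Run:
```python
from put import *
c=read_camera("top")
for t in(1.4,1.5,1.6,1.7): print(t,(proj(c,W(bowl,lidpt(.064,0,t)))-[285,160])*5+[400,0], "stem base",(proj(c,W(bowl,lidpt(.092,.007,t)))-[285,160])*5+[400,0])
off=np.array([0,0,-.014]); O=ori(D,-by); t0=1.62
reach(knob(t0)+[0,0,.09],O); command_gripper(.5)
servo_line(knob(t0)+off,.12); print("F",current_contact_force())
command_gripper(0,30); print("gap mm",85*current_finger_gap(),current_contact_force())
for th in np.linspace(t0,0,11)[1:]:
    servo_line(knob(th)+off,.1); print(round(th,2),current_contact_force(),85*current_finger_gap())
print(current_time_s())
```

```text
1.4 [649.8879 117.4232] stem base [660.5207 101.785 ]
1.5 [653.5215 104.9432] stem base [665.6752  83.545 ]
1.6 [656.9688  92.6436] stem base [670.4981  65.7567]
1.7 [660.1905  80.6664] stem base [674.9319  48.6365]
F [ 0.4423 -0.1838 -0.2754]
gap mm 23.55570113879998 [-0.7054 -5.2575  4.0629]
1.46 [-1.2109 -6.1218  3.387 ] 23.136544822077937
1.3 [-0.8356 -4.9799  2.8038] 23.33953941151517
1.13 [-1.6712 -5.9117  4.1588] 23.086846506858244
0.97 [-2.152  -4.9424  5.2026] 23.056921783127834
0.81 [-3.8972 -4.7276  5.896 ] 23.280298758021164
0.65 [-3.4574 -3.2866  5.6408] 23.49019301960343
0.49 [-4.2584 -2.6235  5.2402] 23.26192832516925
0.32 [-3.7458 -2.7642  2.5663] 22.948187927356134
0.16 [-2.4757 -1.569  -0.2579] 23.291090913464128
0.0 [-1.9158 -0.9995 -0.5345] 23.474092811346885
32.075
```

The pictured lid centre (row 90) and stem put the open angle at about 1.62 rad, which is over 1.5. Next I'll release the knob and press the lid fully shut, watching the force.

Run:
```python
from put import *
servo_line(current_tool_pos()+[0,0,-.004],.03); print(current_contact_force())
command_gripper(.5); servo_line(knob(0)+[0,0,.05],.2)
command_gripper(0,30)
k=knob(0)
servo_line(k+[0,0,.016],.12); b0=current_contact_force()[2]; print("start",b0)
for z in np.arange(.013,-.004,-.0015):
    servo_line(k+[0,0,z],.03); f=current_contact_force()[2]-b0; print(round(z,4),round(f,2),current_tool_pos()[2])
    if f>20: break
servo_line(k+[0,0,.12],.2)
reach([.50,0.02,.3],ori(D,bx)); print(current_time_s())
M=np.zeros((500,800,3),np.uint8)
c=read_camera("scene");np.savez("pics/s1.npz",**c); M[:,:400]=cv2.resize(c["pixels"][170:270,150:230,::-1],(400,500),interpolation=2)
c=read_camera("top");np.savez("pics/t1.npz",**c);M[:,400:]=cv2.resize(c["pixels"][160:260,285:365,::-1],(400,500),interpolation=2)
cv2.imwrite("pics/shut.png",M)
```

```text
[-8.1268  0.0187  3.7204]
start 0.8234195737882505
0.013 -0.07 0.12042797643650435
0.0115 -0.99 0.11856144754564205
0.01 0.32 0.11710627543272344
0.0085 12.76 0.11670779613275532
0.007 25.42 0.11637873526957387
37.2167
```

View pics/shut.png

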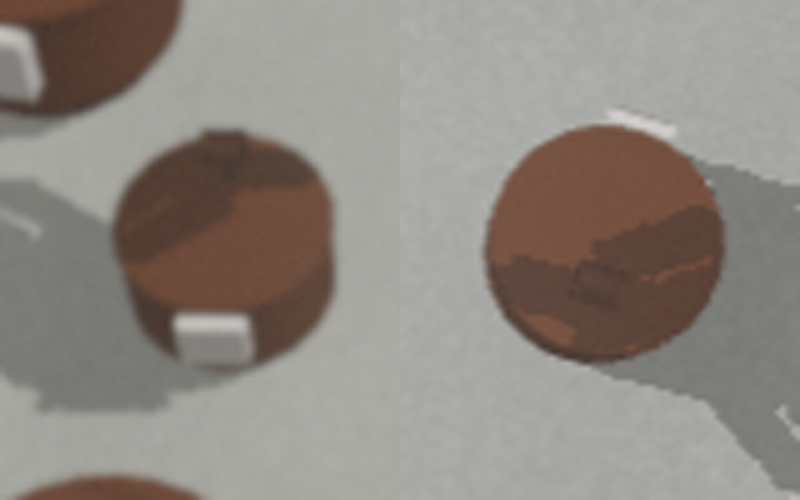

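The lid is shut: its disc is flat at (605,243) and the knob is at (600,285). Pressing met a hard stop at z = 0.1167 m, against an expected knob top of 0.117 m. One last check on the other objects before handing in.

Run:
```python
import cv2,numpy as np
M=np.load("pics/t1.npz")["pixels"][:,:,::-1]
cv2.imwrite("pics/final.png",cv2.resize(M,(800,600),interpolation=2))
```

```text
(no output)
```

View pics/final.png

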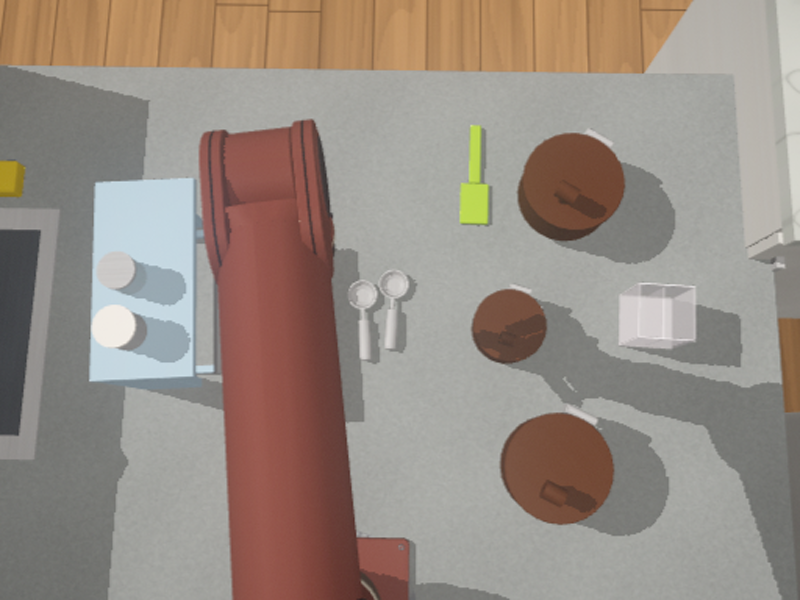

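The spoons (362,300 and 395,290), scraper (475,200), caddy (657,315) and other bowls are where they started. The arm hides the tray from above, but both squares were in their pockets after the last pick. Handing in.

```bash
python3 -c "
from cell import *
print(current_contact_force(),current_time_s()); finish_job()"
```

```text
[ 0.22326037 -0.26030993 -0.06012325] 37.3167
the job is handed in; nothing more can be done
```

The job is done and handed in at 37.3 s. I opened the small bowl's lid by its knob and plucked the two barrels from pockets 1 and 3. Both went into the bowl, and I swung the lid back and pressed it shut.

- **Lid open:** I commanded 1.69 rad, but the picture showed about 1.6, so it settled a little short. That is still over the 1.5 needed.
- **Lumps:** Both barrels were seen standing in the bowl before I closed the lid.
- **Lid shut:** Pressing on the knob with 25 N met a hard stop at z = 0.1167 m, against an expected 0.117 m. The pictures show the lid flat.
- **Bystanders:** The caddy, spoons and scraper are where they were in the first picture.
- **Contact:** The force on the tool at hand-in was about zero.
- **Not checked at the end:** The arm hid the tray in the last top picture. Both square lumps were last seen in their pockets after the second pick.
- **Small disagreement:** While gripping the knob I saw up to about 8 N of sideways force, which suggests my bowl pose was off by a few millimetres. The barrels read about 18 mm between the pads instead of 20 mm, and neither affected the work.

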